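Slide the dial lens under the inspection bridge

ROBOT

A 7-joint arm with a two-finger parallel gripper is mounted at the origin on the work surface. World frame = base frame: x ahead of the robot, y to its left, z up, the work surface at z = 0. Lengths are in m, angles in rad, forces in N, time in s.
With the tool pointing down it reaches from about 0.4 to 0.85 m from the base axis. Payload 10.4 kg.
Tool frame: the origin (TCP) lies between the finger pads; the fingertips stand 17 mm ahead of it and the grasp point (between the pads) lies 2 mm behind it; x points along the fingers, y is the direction in which the jaws open and shut, and the axes are right-handed (so a half turn about x gives the same grasp; the last joint's range is limited). The gripper opens to 87 mm and grips with 3 to 60 N. Pads are 19 mm wide; open, the fingers measure 117 mm over their backs; the gripper's body (75 mm by 190 mm) begins 51 mm behind the grasp point.
Start: joints at [1.214, 0.332, -0.065, 1.46, 0.022, 1.35, -0.088], TCP at [0.205, -0.591, 0.24] pointing down, gripper open.
Joint ranges: [-2.6, 2.6], [-0.5, 2.12], [-1.47, 1.34], [0.16, 2.42], [-1.27, 4.41], [0.06, 2.06], [-2.6, 2.6]. Speed limits (rad/s): [2.22, 2.22, 2.79, 2.79, 3.14, 3.14, 3.14].

INTERFACE

Orientations are given as a unit quaternion [x, y, z, w].
In Python, from bench import r, optics, close_job gives the robot as it stands.
- The arm moves only by the shell command python3 -m inch 'ROWS' [OPENING] [FORCE]. ROWS is JSON, a list of rows, each an object with "translation": the shift along the tool's x, y, z in cm, a list of three; "spin": the turn about the tool's x in degrees. In form: [{"translation": [tx, ty, tz], "spin": spin}, ...]. A call has 1 to 20 rows; each row shifts and turns the pose as measured when the row begins, along the tool's axes as they then stand; what a row does not reach is not made up. A row lasts 1/8 s, in which the tool goes at most 62.5 mm and 10.7 degrees, less where a joint would pass 70% of its speed; a pose out of reach is approached as far as the arm can. A call is refused whole if a number of a shift passes 6.25 or a number of a turn 10.7, either way. A call with a gripper value outside its range is refused whole. OPENING is the closure, from 0 (fully open) to 1 (shut), set as the call begins (- or left out, the last holds). The fingers move at their own pace and stop on an object; FORCE is the grip in N (left out, the last holds). Time passes only in rows, so rows that do not move let the fingers close. It gives the time, the measured TCP pose, the force and the opening at its end, in the units of the state.
- r.read_state(): the state, without advancing time (a new reading comes with each control period).
- optics.camera(name): name is "scene" or "top" or "wrist"; returns the picture (480x640x3 uint8, red, green, blue); there is no depth.
- optics.camera_model(name): a dict with "camera_matrix" (3x3 intrinsics, pixels), "world_from_camera" (4x4, takes a point from camera to world coordinates); the wrist camera has in their place "tool_from_camera" (4x4, takes a point from camera to tool coordinates, whose origin is the TCP and whose axes are the tool frame's). Camera axes: x right, y down, z forward; pixel columns grow to the right and rows downward; lengths in m; the calibration is good to about 2 mm. A picture is of the moment at which its call begins: read the wrist's pose just before it. camera_model takes no time and is no camera call.
- close_job(): hands the job in, once; it reports no verdict.
The state is a dict: "time": time; "joint_positions": joint angles; "joint_vel": joint speeds; "joint_torque": joint torques, N m; "ee_pos": TCP position; "eef_rot": TCP orientation; "ft_force": force on the tool from outside, world axes, zero at the start; "torque": the same for the moment, N m; "width": finger opening in m.
Only numpy, scipy, OpenCV 4.12 (cv2) and the standard library are available. Lean on these libraries where they do the work, as an engineer would, in place of code of your own. Each camera call takes 0.05 s, during which the arm holds its last target.

TASK

Push the flat lens carrier along the desk, under the low steel inspection bridge, until its front edge is fully home against the bridge's back stop, so that the glass dial lens lying in it comes under the sight hole. Only push it: keep it flat on the desk, never pinch, lift or tip it, do not touch the glass or let it leave its pocket, and leave everything else on the desk as it is. Finish with the gripper clear of everything.

Things in the scene. Friction and masses are not known exactly. Their poses are not given: they have to be found in the camera images.
- carrier: The lens carrier: loose flat aluminium plate lying on the desk, 110 mm long (its x), 96 mm wide (its y), 10 mm thick, about 0.28 kg. Origin at the centre of its underside, z up. Front edge (goes in first) at x = +55 mm, rear edge at x = -55 mm. Too wide to grip. It starts in front of the bridge, up to 50 mm off the bridge's centre line and turned up to 0.35 rad from it.
- seat (a point): Centre of the floor of the carrier's round lens pocket (52 mm across, 5 mm deep), 22 mm ahead of the carrier's centre, 5 mm above the desk.
- lens: The loose pale glass dial lens lying in the carrier's pocket: 50 mm across, 6 mm thick, slightly domed, so its top is 11 mm above the desk. Origin at the centre of its underside. Must not be touched.
- bridge: Fixed low steel inspection bridge. Origin on the desk under the sight hole, z up; x is the push-in direction (away from the robot, within 0.25 rad of world x). Top plate 60 mm (x) by 144 mm (y), 15 to 25 mm above the desk, on side walls with inner faces at y = +57 and -57 mm, from x = -30 to +45 mm. Opening: 114 mm wide, 15 mm high, the desk its floor.
- stop (a point): Centre of the face of the bridge's back stop, 8 mm above the desk: a 15 mm high bar across the opening, 33 mm beyond the bridge's origin along its x, just behind the top plate. With the carrier home against it the carrier's centre is at x = -22 mm in the bridge's frame and its rear 47 mm stick out in front.
- sight_hole (a point): Centre of the bridge's 40 mm round sight hole, at the top plate's upper face, 25 mm above the desk.
- valve0: One of three: a brass air release valve standing upright, 37 mm tall, 22 mm across; origin at the centre of its foot. Bystander, not to be moved. It stands just left (+y of the bridge) of the bridge.
- valve1: One of three: a brass air release valve standing upright, 37 mm tall, 22 mm across; origin at the centre of its foot. Bystander, not to be moved. It stands just right of the bridge.
- valve2: One of three: a brass air release valve standing upright, 37 mm tall, 22 mm across; origin at the centre of its foot. Bystander, not to be moved. It stands further left of the bridge.
- tweezers: Steel tweezers lying flat, about 130 mm long along their x axis, 18 mm wide, 5 mm high, origin near the middle on the desk. They lie beside the carrier on one side, 190 mm or more off the bridge's centre line. Bystander, not to be moved.
- tin: Closed round tin box, 77 mm across, 32 mm high, origin at the centre of its underside; it stands beside the carrier on the other side, 177 mm or more off the bridge's centre line. Bystander, not to be moved.
- screwdriver: Small screwdriver lying on the desk to the right of the bridge, 110 mm long. Bystander, not to be moved.
- column_top (a point): Top of the chrome frame of the empty glass manometer column, which stands 319 mm tall on a steel turntable (150 mm across, turns freely) at the far left of the desk. The point lies on the frame 30 mm off the turntable's axis. Bystander, not to be turned.

How it is judged:
On the way:
1. the carrier's front edge is in the bridge's opening, lying flat (x of carrier in the frame of bridge above -0.08 m and y of carrier in the frame of bridge between -0.02 and 0.02 m and angle between the x axis of carrier and the x axis of bridge, either way round below 0.3 rad and angle between carrier's own z axis and vertical below 0.05 rad), for 0.1 s.
At the end, for the whole second after the job is handed in: The carrier lies flat and still on the desk under the bridge, its front edge within 5 mm of the back stop and square to it within 0.08 rad, the lens in its pocket (within 4 mm) and within 14 mm of the sight hole's centre; no bystander has moved more than 10 mm (x of carrier in the frame of bridge between -0.027 and -0.018 m and angle between the x axis of carrier and the x axis of bridge, either way round below 0.08 rad and angle between carrier's own z axis and vertical below 0.03 rad and height (world z) of carrier below 0.003 m and horizontal distance between lens and sight_hole below 0.014 m and distance between lens and seat below 0.004 m and linear speed of each of carrier, lens below 0.01 m/s and not (distance of column_top from where it was at the start of the episode above 0.01 m) and not (distance of valve0 from where it was at the start of the episode above 0.01 m) and not (distance of valve1 from where it was at the start of the episode above 0.01 m) and not (distance of valve2 from where it was at the start of the episode above 0.01 m) and not (distance of tweezers from where it was at the start of the episode above 0.01 m) and not (distance of tin from where it was at the start of the episode above 0.01 m) and not (distance of screwdriver from where it was at the start of the episode above 0.01 m)); the robot touches nothing.
It fails at once if the carrier is lifted off the desk (more than 4 mm) (height (world z) of carrier above 0.004 m).
It fails at once if the carrier is tipped (more than 0.07 rad) (angle between carrier's own z axis and vertical above 0.07 rad).
It fails at once if the lens leaves its pocket (distance between lens and seat above 0.006 m).
It fails at once if the robot touches the glass lens (contact force between any of the fingers, the arm and lens above 0.5 N).
It fails at once if a bystander is moved (more than 10 mm) (distance of any of column_top, valve0, valve1, valve2, tweezers, tin, screwdriver from where it was at the start of the episode above 0.01 m).
It also fails if it takes over 54 s, if anything falls off the work surface, if the arm or the gripper's body presses on something with over 40 N, if the wrist force passes 120 N, or if a joint passes its speed limit or range.

## Working session

There is one attempt and no reset: what is moved stays moved. The work goes in short steps, Python scripts to look and compute and a shell command to move; the robot and the scene stay as the last step left them, time stands still between calls to the robot, and variables do not carry over. Pictures are saved under pics/ and viewed, and the job is handed in when it is done.

```bash
ls; mkdir -p pics; python3 - <<'E'
from bench import r, optics
import cv2,numpy as np
s=r.read_state();print(s['time'],s['ee_pos'],s['eef_rot'],s['width'],s['ft_force'])
for n in("scene","top"):
    cv2.imwrite(f"pics/{n}0.png",optics.camera(n)[:,:,::-1]); m=optics.camera_model(n);print(np.round(m["camera_matrix"],1).tolist(),np.round(m["world_from_camera"],3).tolist())
print(optics.camera_model("wrist"))
E
```

```text
pics
0.0 [ 0.2046904  -0.59013806  0.23872013] [-0.69717413 -0.11799922  0.69738061 -0.11698162] 0.08713737566655314 [-0.06994965  0.4035429  -0.28959474]
[[575.1, 0.0, 317.7], [0.0, 575.1, 241.6], [0.0, 0.0, 1.0]] [[-0.854, 0.273, -0.442, 1.241], [0.519, 0.47, -0.713, 1.127], [0.014, -0.839, -0.543, 0.962], [0.0, 0.0, 0.0, 1.0]]
[[449.7, 0.0, 322.1], [0.0, 449.7, 240.5], [0.0, 0.0, 1.0]] [[0.02, -0.981, 0.195, 0.471], [-1.0, -0.023, -0.013, 0.138], [0.017, -0.194, -0.981, 1.06], [0.0, 0.0, 0.0, 1.0]]
{'camera_matrix': array([[399.57532914,   0.        , 325.56364651],
       [  0.        , 399.57532914, 240.70483818],
       [  0.        ,   0.        ,   1.        ]]), 'tool_from_camera': array([[-1.68683603e-03, -2.68086511e-01,  9.63393366e-01,
        -1.45277270e-01],
       [ 9.99998575e-01, -3.87646183e-04,  1.64305772e-03,
         1.69009216e-04],
       [-6.70258517e-05,  9.63394765e-01,  2.68086783e-01,
        -7.26812712e-02],
       [ 0.00000000e+00,  0.00000000e+00,  0.00000000e+00,
         1.00000000e+00]])}
```

View pics/top0.png

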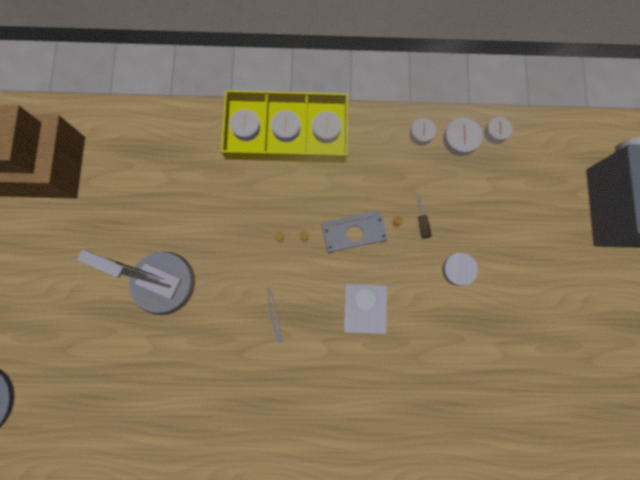

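View pics/scene0.png

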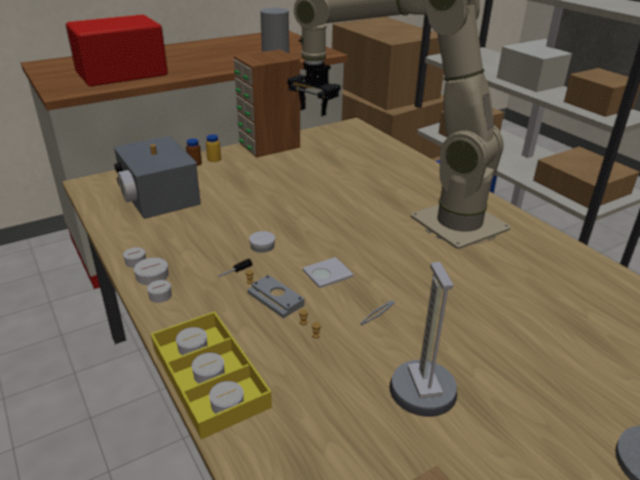

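The top view shows the carrier near (366,309), the bridge near (354,232), the valves at (280,237), (304,237) and (398,221), the tweezers at (274,315) and the tin at (461,269). Next I'll measure these.

```bash
cat > h.py <<'E'
from bench import r, optics
import cv2,numpy as np
from scipy.spatial.transform import Rotation as R
def wfc(name,s=None):
    m=optics.camera_model(name)
    if name!="wrist": return m["camera_matrix"],np.array(m["world_from_camera"])
    T=np.eye(4);T[:3,:3]=R.from_quat(s["eef_rot"]).as_matrix();T[:3,3]=s["ee_pos"]
    return m["camera_matrix"],T@m["tool_from_camera"]
def cast(px,z,K,T):
    px=np.atleast_2d(np.array(px,float)); d=np.c_[px,np.ones(len(px))]@np.linalg.inv(K).T@T[:3,:3].T
    return T[:3,3]+d*((z-T[2,3])/d[:,2])[:,None]
def proj(P,K,T):
    P=np.atleast_2d(P); c=(P-T[:3,3])@T[:3,:3]; q=c@K.T; return q[:,:2]/q[:,2:]
E
python3 - <<'E'
from h import *
im=cv2.imread("pics/top0.png");K,T=wfc("top")
c=cv2.resize(im[180:350,250:450],None,fx=4,fy=3.5*4/3.5/1,interpolation=cv2.INTER_CUBIC)
c=cv2.resize(im[190:340,260:460],(800,600),interpolation=cv2.INTER_CUBIC)
cv2.imwrite("pics/topz.png",c)
hsv=cv2.cvtColor(im,cv2.COLOR_BGR2HSV)
m=((hsv[...,1]<60)).astype(np.uint8)
m[:180]=0;m[345:]=0
for cn in cv2.findContours(m,cv2.RETR_EXTERNAL,cv2.CHAIN_APPROX_NONE)[0]:
    if cv2.contourArea(cn)>150:
        b=cv2.minAreaRect(cn);w=cast(cv2.boxPoints(b),0.01,K,T)[:,:2]
        print(np.round(b[0]),b[1],np.round(w,3).tolist(),np.round(w.mean(0),3),np.linalg.norm(np.diff(w,axis=0),axis=1).round(3))
E
```

```text
[274. 315.] (55.696983337402344, 9.805807113647461) [[0.562, 0.259], [0.567, 0.236], [0.443, 0.206], [0.438, 0.228]] [0.502 0.232] [0.023 0.127 0.022]
[365. 309.] (43.54554748535156, 49.54034423828125) [[0.466, 0.073], [0.58, 0.07], [0.578, -0.032], [0.464, -0.027]] [0.522 0.021] [0.114 0.102 0.114]
[460. 268.] (33.0, 35.0) [[0.658, -0.164], [0.66, -0.248], [0.582, -0.244], [0.58, -0.162]] [ 0.62  -0.205] [0.084 0.079 0.083]
[134. 281.] (115.74771881103516, 62.23322296142578) [[0.501, 0.685], [0.646, 0.699], [0.645, 0.428], [0.5, 0.421]] [0.573 0.558] [0.145 0.271 0.145]
[354. 231.] (31.622608184814453, 62.112152099609375) [[0.725, 0.129], [0.76, -0.018], [0.684, -0.033], [0.65, 0.112]] [0.705 0.048] [0.151 0.078 0.149]
[614. 213.] (66.0, 51.0) [[0.848, -0.53], [0.851, -0.658], [0.684, -0.638], [0.681, -0.514]] [ 0.766 -0.585] [0.128 0.168 0.124]
```

View pics/topz.png

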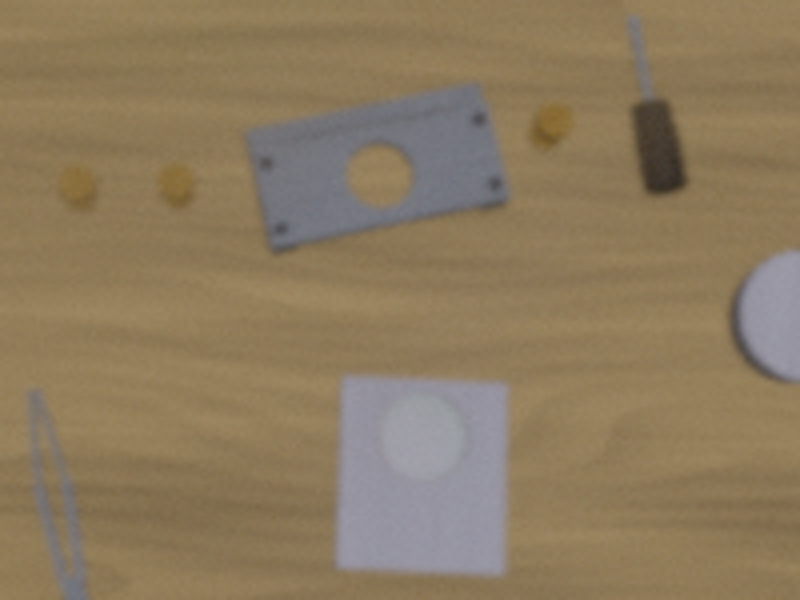

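The top view gives the carrier centre near (0.522,0.021) with yaw about -0.02. The bridge yaw is about 0.22. Its measured sides, 114x102 and 151x78, fit the stated sizes within blur. Next I'll get the tool axes and a joint-based estimate of the bridge frame.

```bash
python3 - <<'E'
from h import *
s=r.read_state();M=R.from_quat(s["eef_rot"]).as_matrix();print(M.round(3))
K,T=wfc("top")
f=lambda u,v:(260+(u+.5)/4-.5,190+(v+.5)/4-.5)
print("hole",cast(f(380,176),.022,K,T))
sc=cast([f(266,163),f(479,118),f(495,184),f(281,228)],.025,K,T)[:,:2];print("screws LF RF RB LB",sc.round(3),sc.mean(0))
d=sc[0]-sc[1]+sc[3]-sc[2];print("yaw",np.arctan2(-d[0],d[1]), )
c=cast([f(342,377),f(507,382),f(505,575),f(337,569)],.01,K,T)[:,:2];print("carr",c.round(3),c.mean(0))
d=c[0]-c[1]+c[3]-c[2];print(np.arctan2(-d[0],d[1]));d=c[0]-c[3]+c[1]-c[2];print(np.arctan2(d[1],d[0]))
print("lens",cast(f(422,437),.011,K,T))
E
```

```text
[[-0.     0.328 -0.945]
 [ 0.001 -0.945 -0.328]
 [-1.    -0.001  0.   ]]
hole [[0.6953999  0.04776891 0.022     ]]
screws LF RF RB LB [[ 0.701  0.115]
 [ 0.731 -0.011]
 [ 0.692 -0.02 ]
 [ 0.662  0.106]] [0.69653494 0.04768843]
yaw 0.233145333462181
carr [[ 0.577  0.068]
 [ 0.576 -0.028]
 [ 0.466 -0.027]
 [ 0.467  0.07 ]] [0.52165659 0.02079007]
-0.011388489704971328
-0.016738702653268215
lens [[0.54331259 0.02140879 0.011     ]]
```

Carrier: centre (0.522, 0.021), yaw -0.014, 110x96 as given, lens 22 mm ahead. Bridge: (0.696, 0.048), yaw 0.233. In the bridge frame the carrier sits at about x -0.176, y +0.014, angle -0.25, so a gentle left arc with two fingertips on the rear edge should bring it in. I'll move over first and then spin.

```bash
python3 -m inch '[{"translation":[0,-4.5,-3.9],"spin":0},{"translation":[0,-4.5,-3.9],"spin":0},{"translation":[0,-4.5,-3.9],"spin":0},{"translation":[0,-4.5,-3.9],"spin":0},{"translation":[0,-4.5,-3.9],"spin":0},{"translation":[0,-4.5,-3.9],"spin":0},{"translation":[0,-4.5,-3.9],"spin":0},{"translation":[0,-4.5,-3.9],"spin":0},{"translation":[0,-4.5,-3.9],"spin":0},{"translation":[0,-4.5,-3.9],"spin":0},{"translation":[0,-4.5,-3.9],"spin":0}]' 0.35 20
python3 -m inch '[{"translation":[0,0,0],"spin":-10.5},{"translation":[0,0,0],"spin":-10.5},{"translation":[0,0,0],"spin":-10.5},{"translation":[0,0,0],"spin":-10.5}]'
python3 -c "
from h import *
s=r.read_state();M=R.from_quat(s['eef_rot']).as_matrix();print(np.degrees(np.arctan2(M[1,2],M[0,2])),M.round(3),s['joint_positions'],s['width'])"
```

```text
time: 1.48
ee_pos: [0.4519, 0.0339, 0.2362]
eef_rot: [-0.697, -0.115, 0.699, -0.114]
ft_force: [0.8, -1.4, 0.9]
width: 0.0567
time: 1.98
ee_pos: [0.4518, 0.0399, 0.2353]
eef_rot: [-0.606, -0.365, 0.608, -0.361]
ft_force: [0.8, -0.4, -0.6]
width: 0.0561
-118.24670172395565 [[-0.004  0.881 -0.473]
 [ 0.003 -0.473 -0.881]
 [-1.    -0.005 -0.   ]] [ 0.60007751 -0.00631416 -0.76968122  1.8580989  -0.00819116  1.29190051
 -0.66031201] 0.05613677502041862
```

```bash
python3 -m inch '[{"translation":[0,0,0],"spin":-10.6},{"translation":[0,0,0],"spin":-10.6},{"translation":[0,0,0],"spin":-10.6},{"translation":[0,0,0],"spin":-10.6},{"translation":[0,0,0],"spin":-10.6},{"translation":[0,0,0],"spin":-10.6},{"translation":[0,0,0],"spin":-10.6},{"translation":[0,0,0],"spin":-10.6},{"translation":[0,0,0],"spin":-10.6},{"translation":[0,0,0],"spin":-10.6},{"translation":[0,0,0],"spin":-10.6}]'
cat > look.py <<'E'
import sys
from h import *
s=r.read_state();im=optics.camera("wrist")[:,:,::-1];cv2.imwrite(f"pics/{sys.argv[1]}.png",im)
M=R.from_quat(s['eef_rot']).as_matrix();print("t",s['time'],"tcp",s['ee_pos'].round(4) if hasattr(s['ee_pos'],'round') else s['ee_pos'],"yaw",np.arctan2(M[1,2],M[0,2]),"axes",M.round(3).tolist(),"q",np.round(s['joint_positions'],2),"ft",np.round(s['ft_force'],1))
E
python3 look.py w1
```

```text
time: 3.35
ee_pos: [0.4491, 0.0395, 0.2324]
eef_rot: [0.001, 0.711, 0.0, 0.703]
ft_force: [-0.7, -0.1, -0.4]
width: 0.0566
t 3.35 tcp [0.4491 0.0395 0.2324] yaw -0.0015337631301531897 axes [[-0.01, 0.002, 1.0], [0.002, 1.0, -0.002], [-1.0, 0.002, -0.01]] q [ 0.59 -0.01 -0.76  1.86 -0.01  1.29  1.4 ] ft [-0.7 -0.1 -0.4]
```

View pics/w1.png

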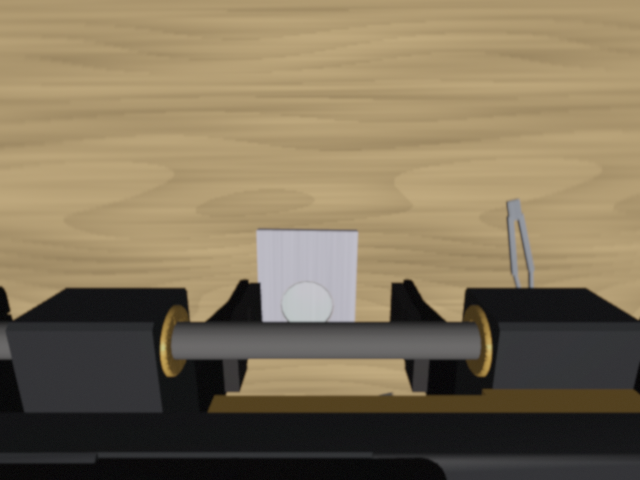

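Here image-down is world-forward. The carrier's rear edge is at row 229 from column 257 to 357, and the gripper hides everything forward of it. I'll cross-check the rear edge, then spin half a turn so the camera looks forward over the carrier and bridge while I push.

```bash
python3 - <<'E'
from h import *
K,T=wfc("wrist",r.read_state())
print(cast([(257,230),(357,230.5),(260,320),(356,320)],.01,K,T).round(4))
E
python3 -m inch '[{"translation":[0,0,0],"spin":10.6},{"translation":[0,0,0],"spin":10.6},{"translation":[0,0,0],"spin":10.6},{"translation":[0,0,0],"spin":10.6},{"translation":[0,0,0],"spin":10.6},{"translation":[0,0,0],"spin":10.6},{"translation":[0,0,0],"spin":10.6},{"translation":[0,0,0],"spin":10.6},{"translation":[0,0,0],"spin":10.6},{"translation":[0,0,0],"spin":10.6},{"translation":[0,0,0],"spin":10.6},{"translation":[0,0,0],"spin":10.6},{"translation":[0,0,0],"spin":10.6},{"translation":[0,0,0],"spin":10.6},{"translation":[0,0,0],"spin":10.6},{"translation":[0,0,0],"spin":10.6},{"translation":[0,0,0],"spin":10.6},{"translation":[0,0,0],"spin":5}]'
python3 look.py w2
```

```text
[[ 0.4654 -0.0258  0.01  ]
 [ 0.4651  0.069   0.01  ]
 [ 0.5586 -0.0261  0.01  ]
 [ 0.5579  0.0707  0.01  ]]
time: 5.65
ee_pos: [0.4457, 0.039, 0.2287]
eef_rot: [-0.699, 0.049, 0.712, 0.05]
ft_force: [0.1, 0.7, 0.2]
width: 0.0564
t 5.65 tcp [0.4457 0.039  0.2287] yaw 3.001627775052543 axes [[-0.018, -0.139, -0.99], [0.001, -0.99, 0.139], [-1.0, 0.001, 0.018]] q [ 0.6  -0.01 -0.77  1.87 -0.01  1.29 -1.88] ft [0.1 0.7 0.2]
```

View pics/w2.png

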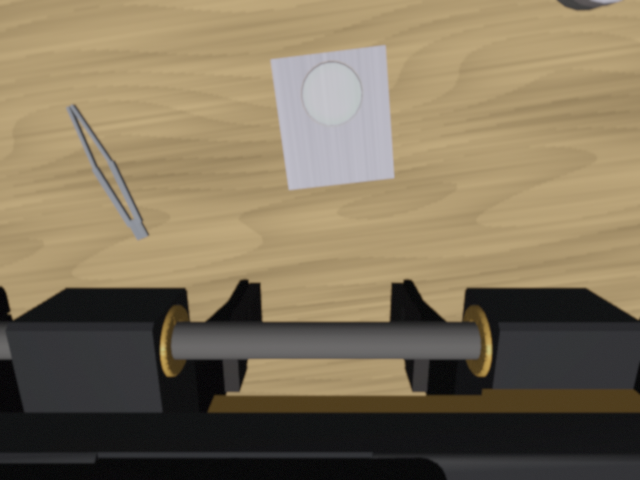

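```bash
python3 - <<'E'
from h import *
K,T=wfc("wrist",r.read_state())
c=cast([(272,60),(385,46),(394,178),(289,189)],.01,K,T)[:,:2];print(c.round(4),c.mean(0)); d=c[0]-c[3]+c[1]-c[2];print(np.arctan2(d[1],d[0]))
print(np.linalg.norm(np.diff(c,axis=0),axis=1))
E
python3 -m inch '[{"translation":[0,0.9,0],"spin":-3.6},{"translation":[0,0.8,0],"spin":-3.6},{"translation":[4,0,0],"spin":0},{"translation":[4,0,0],"spin":0},{"translation":[4,0,0],"spin":0},{"translation":[4,0,0],"spin":0},{"translation":[0,0,0],"spin":0}]'
python3 look.py w3
```

```text
[[ 0.5756  0.0642]
 [ 0.5728 -0.0303]
 [ 0.4632 -0.0273]
 [ 0.467   0.0684]] [0.51967513 0.01873014]
-0.03258578155963111
[0.09447881 0.1096069  0.09578579]
time: 6.58
ee_pos: [0.4406, 0.0214, 0.0646]
eef_rot: [-0.701, 0.007, 0.713, 0.008]
ft_force: [-0.3, 0.1, 1.4]
width: 0.0565
t 6.575 tcp [0.4406 0.0214 0.0646] yaw 3.120902472445162 axes [[-0.017, -0.021, -1.0], [0.001, -1.0, 0.021], [-1.0, -0.001, 0.017]] q [ 0.56  0.21 -0.76  2.07  0.17  0.94 -1.88] ft [-0.3  0.1  1.4]
```

View pics/w3.png

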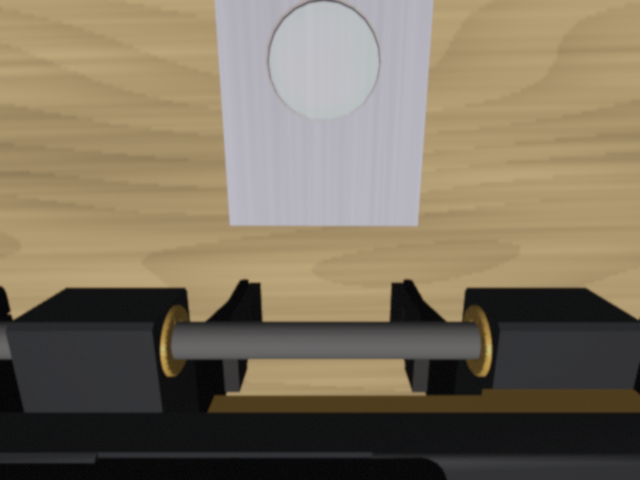

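The rear edge runs horizontally at row 225 (columns 229 to 418), parallel to the jaws and centred on column 323. I'll go down the rest of the way.

```bash
python3 -m inch '[{"translation":[2.2,0,0],"spin":0},{"translation":[1.9,0,0],"spin":0},{"translation":[0.2,0,0],"spin":0},{"translation":[0,0,0],"spin":0}]'
python3 look.py w4;python3 - <<'E'
from h import *
K,T=wfc("wrist",r.read_state())
im=cv2.imread("pics/w4.png")
c=cast([(0,0),(320,200)],.01,K,T);print(c)
E
```

```text
time: 7.12
ee_pos: [0.4459, 0.0214, 0.0276]
eef_rot: [-0.705, 0.008, 0.709, 0.008]
ft_force: [-0.3, -0.1, -0.1]
width: 0.0567
t 7.125 tcp [0.4459 0.0214 0.0276] yaw 3.119195835888931 axes [[-0.006, -0.022, -1.0], [-0.0, -1.0, 0.022], [-1.0, 0.0, 0.006]] q [ 0.53  0.28 -0.73  2.09  0.25  0.86 -1.94] ft [-0.3 -0.1 -0.1]
[[0.56631096 0.13546505 0.01      ]
 [0.49086118 0.02203556 0.01      ]]
```

View pics/w4.png

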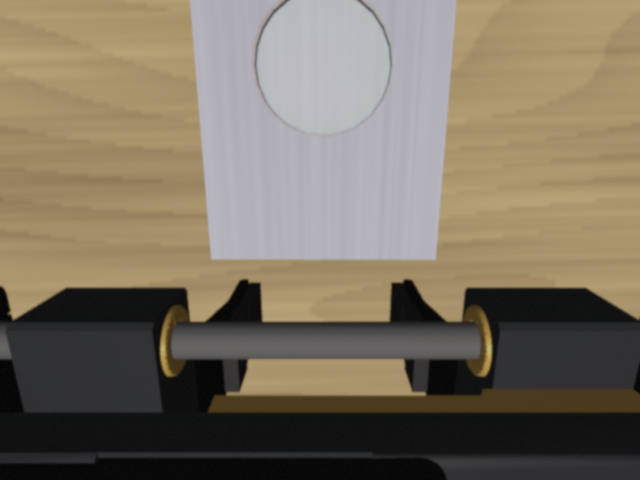

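```bash
python3 -m inch '[{"translation":[0.4,0,0],"spin":0},{"translation":[0.35,0,0],"spin":0},{"translation":[0,0,0],"spin":0}]'
python3 -c "
from h import *
s=r.read_state();print(s['ee_pos'],R.from_quat(s['eef_rot']).as_matrix().round(3).tolist(),s['joint_positions'].round(2) if hasattr(s['joint_positions'],'round') else s['joint_positions'])"
```

```text
time: 7.55
ee_pos: [0.4466, 0.0212, 0.0207]
eef_rot: [-0.706, 0.008, 0.709, 0.008]
ft_force: [-0.4, 0.6, -0.6]
width: 0.0562
[0.44663613 0.02121308 0.02073335] [[-0.004, -0.023, -1.0], [-0.001, -1.0, 0.023], [-1.0, 0.001, 0.004]] [ 0.52  0.3  -0.73  2.1   0.26  0.84 -1.95]
```

```bash
python3 -m inch '[{"translation":[0,0,-0.4],"spin":0},{"translation":[0,0,-0.4],"spin":0},{"translation":[0,0,-0.4],"spin":0},{"translation":[0,0,-0.4],"spin":0}]'
python3 look.py w5
```

```text
time: 8.05
ee_pos: [0.4631, 0.0208, 0.0206]
eef_rot: [-0.705, 0.008, 0.709, 0.008]
ft_force: [-1.8, 0.5, 1.6]
width: 0.0565
t 8.05 tcp [0.4631 0.0208 0.0206] yaw 3.1188820985774006 axes [[-0.006, -0.023, -1.0], [-0.001, -1.0, 0.023], [-1.0, 0.001, 0.006]] q [ 0.51  0.33 -0.71  2.06  0.28  0.86 -1.96] ft [-1.8  0.5  1.6]
```

View pics/w5.png

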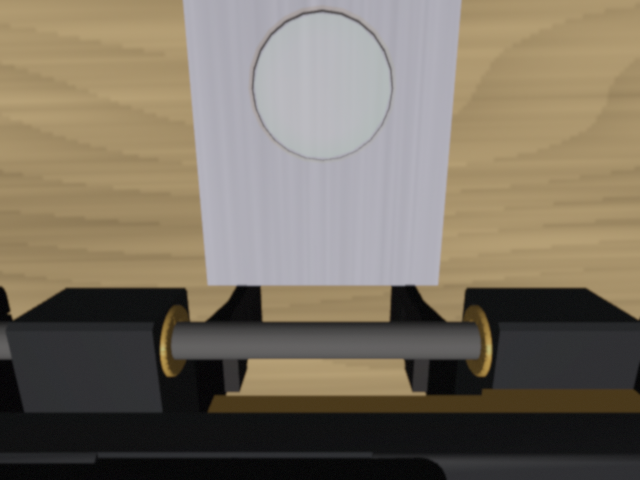

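The fingers are touching the rear edge (row 285, about 2 N) with both tips bearing. I'll start the arc.

```bash
python3 -m inch '[{"translation":[0,0.07,-0.5],"spin":-0.65},{"translation":[0,0.07,-0.5],"spin":-0.65},{"translation":[0,0.07,-0.5],"spin":-0.65},{"translation":[0,0.07,-0.5],"spin":-0.65},{"translation":[0,0.07,-0.5],"spin":-0.65},{"translation":[0,0.07,-0.5],"spin":-0.65},{"translation":[0,0.07,-0.5],"spin":-0.65},{"translation":[0,0.07,-0.5],"spin":-0.65}]'
python3 look.py w6
```

```text
time: 9.1
ee_pos: [0.5062, 0.0155, 0.0203]
eef_rot: [-0.705, -0.026, 0.709, -0.027]
ft_force: [-1.8, -0.3, 1.4]
width: 0.0567
t 9.1 tcp [0.5062 0.0155 0.0203] yaw -3.067463743331968 axes [[-0.006, 0.074, -0.997], [-0.001, -0.997, -0.074], [-1.0, 0.001, 0.006]] q [ 0.49  0.42 -0.7   1.95  0.34  0.9  -1.88] ft [-1.8 -0.3  1.4]
```

View pics/w6.png

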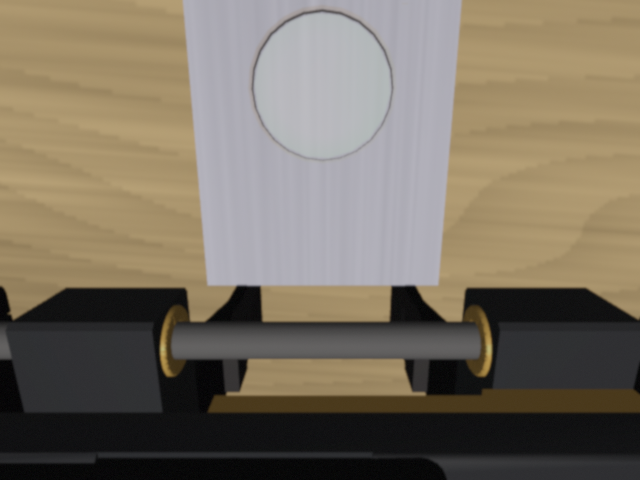

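The picture hasn't changed from before the arc (rear edge still row 285, lens centre near (322,85)), so the carrier is following the fingers without slipping. Next I'll compute its pose in the bridge frame.

```bash
cat > pose.py <<'E'
from h import *
s=r.read_state();K,T=wfc("wrist",s)
M=R.from_quat(s['eef_rot']).as_matrix();th=np.arctan2(-M[1,2],-M[0,2]);f=np.array([np.cos(th),np.sin(th)]);l=np.array([-f[1],f[0]])
e=cast([(207,285),(439,285)],.01,K,T)[:,:2];L=cast([(322,85)],.011,K,T)[0,:2]
print("th",th,"edge len",np.linalg.norm(e[1]-e[0]),"lens from edge",(L-e.mean(0))@f,(L-e.mean(0))@l,"tcp->edge",(e.mean(0)-s['ee_pos'][:2])@f,(e.mean(0)-s['ee_pos'][:2])@l)
B=np.array([.696,.0477]);by=.233;bx=np.array([np.cos(by),np.sin(by)]);bl=np.array([-bx[1],bx[0]])
for C in(L-.022*f,np.array(s['ee_pos'])[:2]+.065*f): print("C",C.round(4),"in bridge",((C-B)@bx).round(4),((C-B)@bl).round(4),"ang",th-by)
E
python3 pose.py
```

```text
th 0.07453082304851776 edge len 0.09676697763283897 lens from edge 0.07798880156147744 0.0002588015477506672 tcp->edge 0.0102817928286109 0.0004479896117201913
C [0.573  0.0211] in bridge -0.1258 0.0025 ang -0.15846917695148227
C [0.5718 0.0203] in bridge -0.1272 0.002 ang -0.15846917695148227
```

```bash
python3 -m inch '[{"translation":[0,0.1,-0.5],"spin":-0.9},{"translation":[0,0.1,-0.5],"spin":-0.9},{"translation":[0,0.1,-0.5],"spin":-0.9},{"translation":[0,0.1,-0.5],"spin":-0.9},{"translation":[0,0.1,-0.5],"spin":-0.9},{"translation":[0,0.1,-0.5],"spin":-0.9}]'
python3 look.py w7; python3 pose.py
```

```text
time: 9.9
ee_pos: [0.5393, 0.0126, 0.0202]
eef_rot: [-0.703, -0.062, 0.706, -0.062]
ft_force: [-2.0, -0.9, 1.1]
width: 0.0566
t 9.9 tcp [0.5393 0.0126 0.0202] yaw -2.9663565684677327 axes [[-0.005, 0.174, -0.985], [-0.001, -0.985, -0.174], [-1.0, 0.0, 0.005]] q [ 0.48  0.48 -0.7   1.87  0.38  0.93 -1.79] ft [-2.  -0.9  1.1]
th 0.17576437934675163 edge len 0.09669331290964163 lens from edge 0.0779304689380501 0.00025340568334356744 tcp->edge 0.010277744895441136 0.0005101623872710926
C [0.605  0.0249] in bridge -0.0938 -0.0012 ang -0.05723562065324839
C [0.604  0.0239] in bridge -0.095 -0.0019 ang -0.05723562065324839
```

View pics/w7.png

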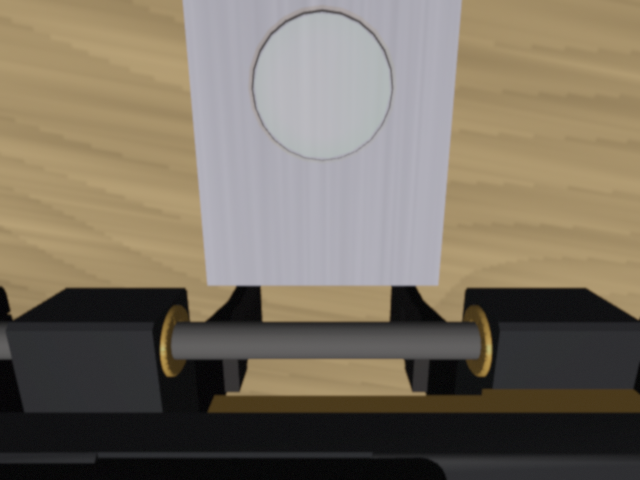

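Still stuck fast, with the front edge about 9 mm short of the opening. I'll finish the turn and check with the other cameras.

```bash
python3 -m inch '[{"translation":[0,0.1,-0.4],"spin":-0.9},{"translation":[0,0.1,-0.4],"spin":-0.9},{"translation":[0,0.1,-0.4],"spin":-0.9}]'
python3 look.py w8; python3 pose.py
python3 - <<'E'
from h import *
a=optics.camera("top")[:,:,::-1];b=optics.camera("scene")[:,:,::-1]
cv2.imwrite("pics/t8.png",np.hstack([cv2.resize(a[190:340,290:430],(400,428),interpolation=2),cv2.resize(b[220:380,200:350],(400,428),interpolation=2)]))
E
```

```text
time: 10.32
ee_pos: [0.5529, 0.0118, 0.0201]
eef_rot: [-0.701, -0.08, 0.704, -0.08]
ft_force: [-1.8, 0.8, 1.4]
width: 0.0563
t 10.325 tcp [0.5529 0.0118 0.0201] yaw -2.915569765718393 axes [[-0.005, 0.224, -0.975], [-0.001, -0.975, -0.224], [-1.0, 0.0, 0.005]] q [ 0.47  0.51 -0.7   1.83  0.4   0.95 -1.74] ft [-1.8  0.8  1.4]
th 0.22669621308574284 edge len 0.09665317021302931 lens from edge 0.07789980252797848 0.00024974702819161726 tcp->edge 0.010281800960504708 0.0005449629722820296
C [0.6178 0.0275] in bridge -0.0807 -0.0016 ang -0.006303786914257176
C [0.6169 0.0265] in bridge -0.0819 -0.0024 ang -0.006303786914257176
```

View pics/t8.png

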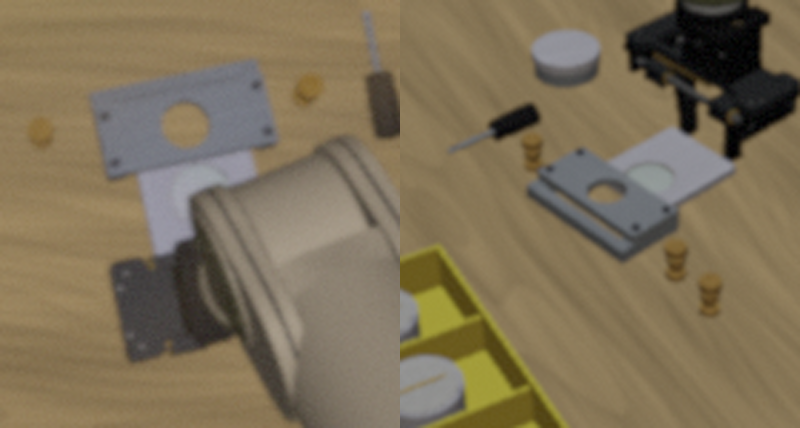

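View pics/w8.png

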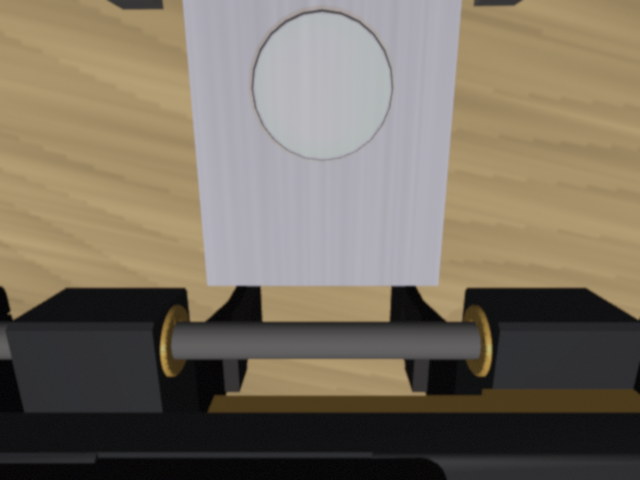

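The wrist view now shows the bridge's side walls at the top (inner faces near columns 162 and 475). The carrier edges at columns 185 and 461 sit between them, about 1.5 mm right of centre, which agrees with the computed y of -1.6 mm. About 59 mm of straight pushing is left.

```bash
python3 -m inch '[{"translation":[0,0,-0.5],"spin":-0.1},{"translation":[0,0,-0.5],"spin":-0.1},{"translation":[0,0,-0.5],"spin":-0.1},{"translation":[0,0,-0.5],"spin":0},{"translation":[0,0,-0.5],"spin":0},{"translation":[0,0,-0.5],"spin":0},{"translation":[0,0,-0.5],"spin":0},{"translation":[0,0,-0.5],"spin":0},{"translation":[0,0,-0.4],"spin":0}]'
python3 look.py w9; python3 pose.py
```

```text
time: 11.6
ee_pos: [0.5985, 0.0227, 0.0199]
eef_rot: [-0.701, -0.081, 0.704, -0.081]
ft_force: [-1.9, -0.5, 0.9]
width: 0.0566
t 11.6 tcp [0.5985 0.0227 0.0199] yaw -2.911238838671075 axes [[-0.005, 0.228, -0.974], [-0.001, -0.974, -0.228], [-1.0, -0.0, 0.005]] q [ 0.41  0.59 -0.67  1.71  0.43  1.   -1.75] ft [-1.9 -0.5  0.9]
th 0.2304020284134293 edge len 0.09648984747643662 lens from edge 0.07776682522232259 0.00024775209759407557 tcp->edge 0.010384891584446969 0.0005480337440862439
C [0.6631 0.0387] in bridge -0.034 -0.0012 ang -0.002597971586570713
C [0.6622 0.0377] in bridge -0.0352 -0.002 ang -0.002597971586570713
```

View pics/w9.png

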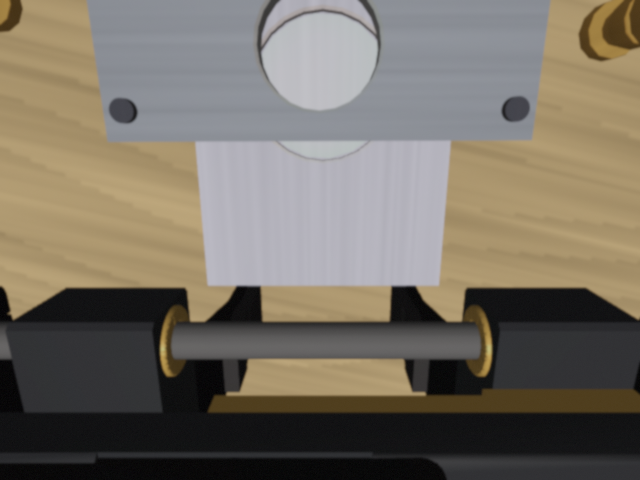

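The carrier is under the bridge and square, with the lens showing through the sight hole and about 12 mm to go. I'll ease it home and watch the force.

```bash
python3 -m inch '[{"translation":[0,0,-0.3],"spin":0},{"translation":[0,0,-0.3],"spin":0},{"translation":[0,0,-0.25],"spin":0},{"translation":[0,0,-0.15],"spin":0}]'; python3 -m inch '[{"translation":[0,0,-0.15],"spin":0}]';python3 -m inch '[{"translation":[0,0,-0.15],"spin":0}]';python3 look.py w10; python3 pose.py
```

```text
time: 12.15
ee_pos: [0.6091, 0.0252, 0.0198]
eef_rot: [-0.701, -0.081, 0.704, -0.081]
ft_force: [-2.6, -0.5, 2.6]
width: 0.0569
time: 12.28
ee_pos: [0.6099, 0.0253, 0.0197]
eef_rot: [-0.7, -0.081, 0.705, -0.082]
ft_force: [-10.1, -2.1, 6.5]
width: 0.0567
time: 12.4
ee_pos: [0.6099, 0.0253, 0.0195]
eef_rot: [-0.699, -0.081, 0.706, -0.082]
ft_force: [-9.7, -1.7, 8.2]
width: 0.0566
t 12.4 tcp [0.6099 0.0253 0.0195] yaw -2.9113273495778462 axes [[-0.01, 0.228, -0.974], [-0.003, -0.974, -0.228], [-1.0, 0.0, 0.01]] q [ 0.4   0.62 -0.67  1.67  0.43  1.02 -1.76] ft [-9.7 -1.7  8.2]
th 0.23024521418642369 edge len 0.09612876736727008 lens from edge 0.07743833104503667 0.00025003062135938933 tcp->edge 0.010563399356323902 0.0005350911987850866
C [0.674  0.0411] in bridge -0.0229 -0.0013 ang -0.002754785813576327
C [0.6732 0.0402] in bridge -0.0239 -0.0021 ang -0.002754785813576327
```

View pics/w10.png

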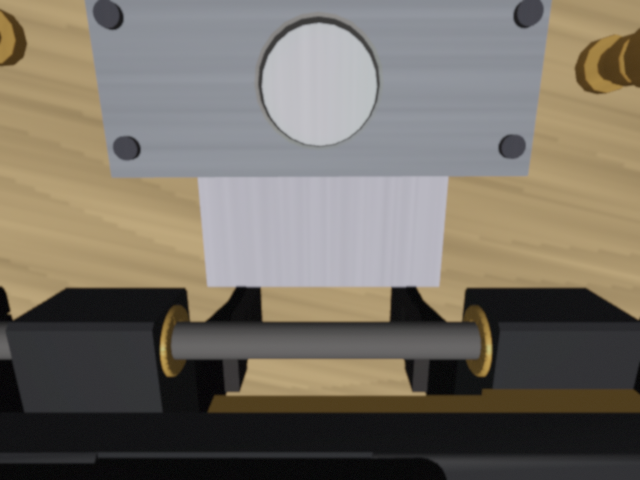

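The force jumped to 10 N and the tool stopped with the carrier at x about -0.023, so it's home against the stop. The sight hole is filled with glass. I'll back straight off, then lift.

```bash
python3 -m inch '[{"translation":[0,0,0.4],"spin":0},{"translation":[0,0,1],"spin":0},{"translation":[0,0,1.5],"spin":0},{"translation":[0,0,1.5],"spin":0},{"translation":[-3,0,0],"spin":0},{"translation":[-3,0,0],"spin":0},{"translation":[-1,0,0],"spin":0},{"translation":[0,0,0],"spin":0}]';python3 look.py w11
python3 - <<'E'
from h import *
a=optics.camera("top")[:,:,::-1];b=optics.camera("scene")[:,:,::-1]
cv2.imwrite("pics/t11.png",np.hstack([cv2.resize(a[190:340,290:430],(400,428),interpolation=2),cv2.resize(b[220:380,200:350],(400,428),interpolation=2)]));cv2.imwrite("pics/top11.png",a)
E
```

```text
time: 13.45
ee_pos: [0.5645, 0.0144, 0.0908]
eef_rot: [-0.7, -0.08, 0.705, -0.082]
ft_force: [-0.1, 0.2, 0.5]
width: 0.0563
t 13.45 tcp [0.5645 0.0144 0.0908] yaw -2.911711515973223 axes [[-0.007, 0.228, -0.974], [-0.003, -0.974, -0.228], [-1.0, 0.001, 0.008]] q [ 0.5   0.44 -0.74  1.75  0.33  1.09 -1.69] ft [-0.1  0.2  0.5]
```

View pics/w11.png

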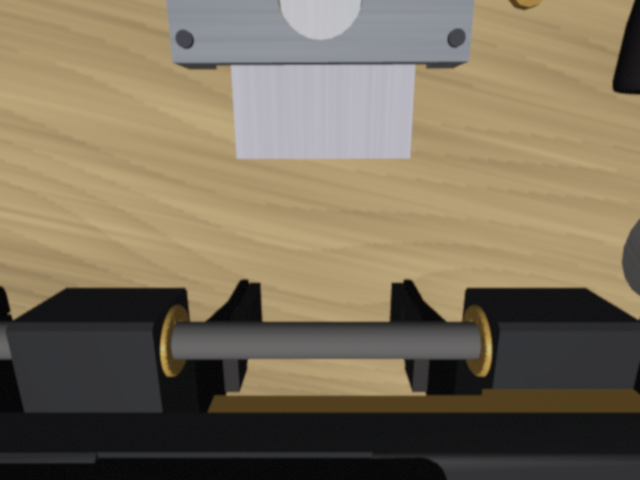

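View pics/t11.png

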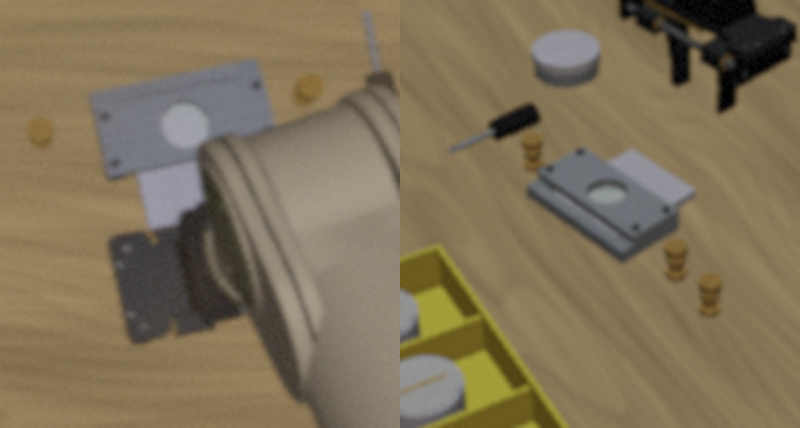

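```bash
python3 - <<'E'
from h import *
K,T=wfc("wrist",r.read_state())
e=cast([(236,158),(411,158)],.01,K,T)[:,:2];p=cast([(174,63.5),(470,63)],.025,K,T)[:,:2]
u=(p[0]-p[1])/np.linalg.norm(p[0]-p[1]);n=np.array([u[1],-u[0]])
print(np.linalg.norm(e[0]-e[1]),np.linalg.norm(p[0]-p[1]),"protrusion",(p.mean(0)-e)@n,"y",(e.mean(0)-p.mean(0))@u)
E
```

```text
0.09644607771487168 0.1429759212222867 protrusion [0.04601883 0.04620335] y -0.0005147003942530017
```

The rear sticks out 46 mm on both sides (47 expected), square and about 0.5 mm off centre. The gripper is clear, so I'm handing in.

```bash
python3 -c "
from bench import close_job
print(close_job())"
```

```text
the job is handed in; nothing more can be done
None
```

The lens carrier is home against the bridge's back stop, with the glass lens filling the sight hole. I handed the job in at about 13.5 s of the 54 s allowed; no verdict was reported.

I pushed the rear edge with both fingertips along a gentle left arc, straightened under the bridge, and stopped when the force rose from 2 N to 10 N. Then I backed off and lifted the gripper clear.

- **Seating:** in the last wrist picture the rear sticks out 46.0 and 46.2 mm at its two corners, against the 47 mm expected, so the carrier is square. It is about 0.5 mm off the centre line.
- **Measurements that disagreed:** at contact, other estimates put the carrier 1.3 to 2.1 mm off centre, which is within the calibration error and the allowance.
- **Gripper:** it ended about 7 cm above pushing height, with about 0.5 N or less on each axis at the wrist.
- **Bystanders:** the valves near the bridge, screwdriver and tin look unmoved in the last scene view I viewed. I did not measure them, and I did not look at the tweezers or the column again at the end; the arm worked well away from both.

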